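# Close the strainer: index the lid on its pin and press it home

## Robot

A 6-joint arm with a two-finger parallel gripper is mounted at the origin on the work surface. World frame = base frame: x ahead of the robot, y to its left, z up, the work surface at z = 0. Lengths are in m, angles in rad, forces in N, time in s.
With the tool pointing down it reaches from about 0.3 to 0.75 m from the base axis. Payload 8.5 kg.
Tool frame: the origin (TCP) lies at the very end of the fingers, on their centre line; the grasp point (between the pads) lies 19 mm behind it; x points along the fingers, y is the direction in which the jaws open and shut, and the axes are right-handed (so a half turn about x gives the same grasp; the last joint's range is limited). The gripper opens to 88 mm and grips with 3 to 60 N. Pads are 18 mm wide; open, the fingers measure 123 mm over their backs; the gripper's body (75 mm by 187 mm) begins 45 mm behind the grasp point.
Start: joints at [-1.511, 0.381, 1.297, -0, 1.464, -0.215], TCP at [0.149, -0.529, 0.239] pointing down, gripper open.
Joint ranges: [-3.11, 3.11], [-0.89, 2.33], [0.22, 2.48], [-1.42, 4.56], [0.17, 2.85], [-2.88, 2.88]. Speed limits (rad/s): [2.39, 2.39, 3.14, 3.14, 3.14, 3.14].

## Interface

Orientations are given as a rotation vector (axis times angle).
In Python, from rig import monitor, read_camera, ticket gives the robot as it stands.
- The arm moves only by the tool send_rows, never from a script. Its argument "steps" is one flat list of numbers, 7 for each row, row after row: the closure, from 0 (fully open) to 1 (shut), then the shift along the world's x, y, z each as a share of 0.4 m, from -1 to 1, then the turn, a rotation vector about the world's x, y, z each as a share of 0.5 rad, from -1 to 1. In form: [fingers, dx, dy, dz, ax, ay, az, fingers, dx, dy, dz, ax, ay, az, ...]. A call has 1 to 10 rows; each row is the pose to reach, as a shift and turn from the pose measured when the call began; what a row does not reach only later rows make up. A row lasts 1/10 s, in which the tool goes at most 50 mm and 8.59 degrees, less where a joint would pass 70% of its speed; a pose out of reach is approached as far as the arm can. A call with a number of a shift or a turn outside -1 to 1 is refused whole. A call with a gripper value outside its range is refused whole. The fingers move at their own pace and stop on an object; "grip_force" is the grip in N (left out, the last holds). Time passes only in rows, so rows that repeat a pose let the fingers close. It gives the time, the measured TCP pose, the force and the opening at its end, in the units of the state.
- monitor.read_state(): the state, without advancing time (a new reading comes with each control period).
- read_camera(name): name is "scene" or "top" or "wrist"; returns a dict with "image" (384x512x3 uint8, blue, green, red), "fovy" (degrees; the focal length in pixels is half the picture's height over the tangent of half this angle, whatever the lens; pixels are square), "cx", "cy" (the principal point, pixels), "k1" (the pictures are not rectified: a ray, as slopes to the right and down, at radius r is drawn at 1 + k1 r^2 times it, then the intrinsics apply), "T" (4x4, takes a point from camera to world coordinates). Camera axes: x right, y down, z forward; pixel columns grow to the right and rows downward; lengths in m; the calibration is good to about 2 mm. A picture is of the moment at which its call begins. There is no depth.
- ticket.close_job(): hands the job in, once; it reports no verdict.
The state is a dict: "time": time; "q": joint angles; "qvel": joint speeds; "joint_efforts": joint torques, N m; "eef_pos": TCP position; "orientation": TCP orientation; "contact_force": force on the tool from outside, world axes, zero at the start; "ft_torque": the same for the moment, N m; "grip_width": finger opening in m.
Only numpy, scipy, OpenCV 4.12 (cv2) and the standard library are available. Lean on these libraries where they do the work, as an engineer would, in place of code of your own. Each camera call takes 0.05 s, during which the arm holds its last target. There are 200 camera calls.

## Task

The round lid of the steel strainer housing sits proud because its notch is off the locating pin. Push it round with a fingertip against its grip rib until the notch stands over the pin, then press the lid down until it is fully home on the flange, and back off. Do not take hold of the lid, lift it or force it, and leave the loose fittings around it where they are.

Things in the scene. Friction and masses are not known exactly. Their poses are not given: they have to be found in the camera images.
- housing: Upright stainless strainer housing on three short legs, fixed to the bench: a 140 mm wide pot with a 168 mm wide round flange, whose flat top is 130 mm above the bench. Origin on its vertical axis at bench level; z up; its x axis points to the ear (a 26 mm wide pad sticking 13 mm out of the flange) that carries the locating pin, and two blanked side nozzles point along its +y and -y, ends 127 mm from the axis.
- pin_foot (a point): The foot of the fixed locating pin, on the flange top, 72 mm from the housing's axis towards the ear. The pin is upright, 14 mm wide and 7.5 mm high, with a nose that tapers to 7 mm over its top 4 mm, so that it draws in a notch which is up to about 4 mm off.
- lid_centre (a point): Centre of the lid's flat top, on the housing's axis. The lid is a steel disc 150 mm wide, 10 mm thick. It turns about this axis (the rubber ring on its spigot drags with about 0.09 N m, so it stays where it is left) and slides straight down without tilting. At the start its underside is 8 mm above the flange and its flat top 148 mm above the bench; it comes down 8 mm in all.
- notch (a point): Middle of the notch in the lid's rim where the pin shall stand, level with the lid's underside, 72 mm from the axis. The notch is a slot through the lid, open at the rim, 17.5 mm wide, 13 mm deep inwards. A flat vent plug (24 mm wide, 3 mm high, dark socket in its middle) sits on the lid on the side opposite the notch, 46 mm from the axis.
- lid_turn (a joint): How far the lid is turned, in rad, counter-clockwise seen from above: the notch is over the pin at 0 and at every full turn (6.283); it starts between 0.7 and 5.58. It can be turned either way without end.
- lid_press (a joint): How far the lid is pushed down, in m: 0 at the start, 0.008 fully home on the flange, negative if lifted. Away from the pin it stops after 0.5 mm on the pin's nose; over the pin it goes down under a push of about 5 N (4 to 7 N) on top of its weight, stops solid and stays down.
- rib_face_a: The grip rib's long side face towards the notch. The rib stands across the middle of the lid's top, at right angles to the line from centre to notch: 96 mm long (ends 48 mm from the axis), 12 mm thick, 24 mm high, its top 172 mm above the bench at the start. Origin at the rib's middle, on the lid's top; x axis points to the notch, y along the rib, z up.
- rib_face_b: The rib's other long side face, towards the vent plug; same origin and axes as rib_face_a.
- elbow: Loose steel pipe elbow, about 100 mm across and 51 mm high, lying beside the housing. Leave alone.
- reducer: Loose steel reducer, 51 mm wide, 62 mm high, standing beside the housing. Leave alone.
- end_cap: Loose flat steel cap, 51 mm wide, 7 mm high, lying beside the housing. Leave alone.
- gasket: Loose black rubber ring, 51 mm wide, 5 mm high, lying beside the housing. Leave alone.
- clamp: Loose pipe clamp, ring 68 mm wide, 15 mm high, lying farther off to one side. Leave alone.
- ball_valve: Loose ball valve, 112 mm long with a lever in a red sleeve reaching to 130 mm, 68 mm high, lying farther off to one side. Leave alone.
- spanner: Loose spanner, 170 mm long, lying farther off on the right. Leave alone.

How it is judged:
At the end, for the whole second after the job is handed in: The lid is down at least 6.5 of its 8 mm with its notch around the pin (centres within 3 mm in plan), at rest (value of joint lid_press above 0.0065 m and horizontal distance between notch and pin_foot below 0.003 m and velocity of joint lid_turn between -0.05 and 0.05 rad/s and velocity of joint lid_press between -0.005 and 0.005 m/s); the robot touches nothing.
It fails at once if the lid is lifted more than 3 mm (value of joint lid_press below -0.003 m).
It fails at once if the lid is held by its rib: the fingers press on both side faces at once with over 4 N (contact force between the fingers and rib_face_a above 4 N and contact force between the fingers and rib_face_b above 4 N).
It fails at once if the lid is forced with over 60 N (contact force between any of the fingers, the arm and lid_press above 60 N).
It fails at once if a loose fitting is moved more than 15 mm (distance of any of elbow, reducer, end_cap, gasket, clamp, ball_valve, spanner from where it was at the start of the episode above 0.015 m).
It also fails if it takes over 58 s, if anything falls off the work surface, if the arm or the gripper's body presses on something with over 40 N, if the wrist force passes 120 N, or if a joint passes its speed limit or range.

## Working session

There is one attempt and no reset: what is moved stays moved. The work goes in short steps, Python scripts to look and compute and a tool call to move; the robot and the scene stay as the last step left them, time stands still between calls to the robot, and variables do not carry over. Pictures are saved under pics/ and viewed, about 8 in all and at most 12, crops included, and the job is handed in when it is done.

Besides the shell and the picture viewer there is one more tool, called after "Request:" in YAML: its name, and indented under it one key for each argument. send_rows: Moves the arm, as the interface text tells. Its arguments: {"type":"object","properties":{"steps":{"type":"array"},"grip_force":{"type":"number"}},"required":["steps"]}

```bash
mkdir -p pics; cat > h.py <<'E'
import numpy as np, cv2
from rig import monitor, read_camera, ticket
def K(c):
    f=c["image"].shape[0]/2/np.tan(np.radians(c["fovy"])/2); return f
def ray(c,u,v):
    f=K(c); d=np.array([(u-c["cx"])/f,(v-c["cy"])/f]); s=d.copy()
    for _ in range(20): s=d/(1+c["k1"]*(s@s))
    T=np.array(c["T"]); return T[:3,3],T[:3,:3]@np.array([s[0],s[1],1])
def onz(c,u,v,z):
    o,d=ray(c,u,v); return o+d*(z-o[2])/d[2]
def proj(c,p):
    T=np.array(c["T"]); q=T[:3,:3].T@(np.array(p)-T[:3,3]); s=q[:2]/q[2]; s=s*(1+c["k1"]*(s@s)); return K(c)*s+[c["cx"],c["cy"]]
E
python3 - <<'E'
from h import *
s=monitor.read_state();print(s)
for n in ("scene","top"):
    c=read_camera(n);cv2.imwrite(f"pics/{n}0.png",c["image"]);print(n,c["fovy"],c["cx"],c["cy"],c["k1"],np.round(c["T"],3).tolist())
    import pickle;pickle.dump(c,open(n+"0.pkl","wb"))
E
```

```text
{'time': 0.0, 'q': array([-1.51131423e+00,  3.81168424e-01,  1.29826908e+00, -1.74337237e-05,
        1.46361373e+00, -2.15308940e-01]), 'qvel': array([-0.00046071,  0.00227434,  0.0006863 , -0.00082914,  0.00220121,
        0.00041126]), 'joint_efforts': array([ 8.51612713e-04, -4.37923837e+01, -2.24554396e+01,  7.13917846e-02,
        3.53096612e-02, -1.29873115e-04]), 'eef_pos': array([ 0.1492111 , -0.52906857,  0.23814978]), 'orientation': array([ 2.07509491,  0.28842894, -2.07489329]), 'contact_force': array([0.47561631, 0.02091804, 0.26154035]), 'ft_torque': array([-0.01492636,  0.05850209, -0.01610535]), 'grip_width': 0.08789465565891975}
scene 51.83187433628708 252.42710165589367 189.8494817757227 -0.10028265604010532 [[-0.395, 0.743, -0.541, 1.243], [0.919, 0.329, -0.219, 0.255], [0.015, -0.583, -0.812, 1.102], [0.0, 0.0, 0.0, 1.0]]
top 44.77097794364437 265.1177807786877 184.27662945086 0.005786445131334424 [[0.02, -0.991, 0.13, 0.38], [-1.0, -0.019, 0.011, -0.012], [-0.008, -0.131, -0.991, 1.432], [0.0, 0.0, 0.0, 1.0]]
```

View pics/top0.png

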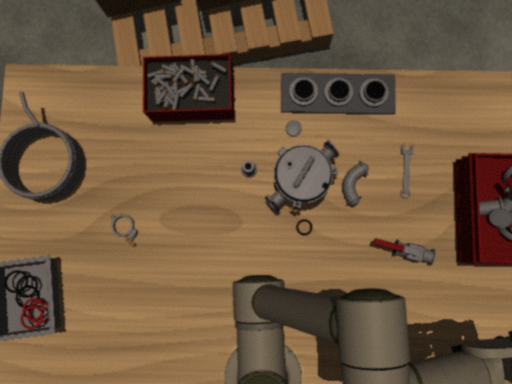

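View pics/scene0.png

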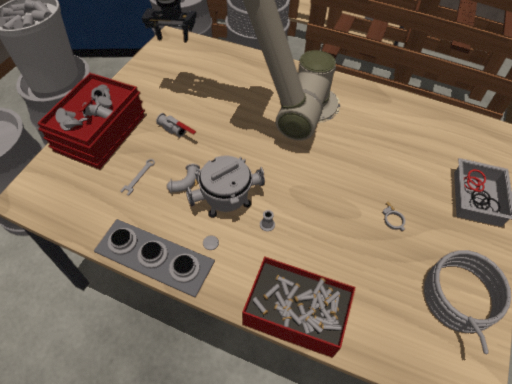

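```bash
python3 - <<'E'
from h import *; import pickle
a=pickle.load(open("top0.pkl","rb"));b=pickle.load(open("scene0.pkl","rb"))
A=cv2.resize(a["image"][135:225,260:350],(540,540),interpolation=cv2.INTER_CUBIC)
cv2.imwrite("pics/c0.png",A)
print(onz(a,303,172,.148),onz(b,225,172,.148))
B=cv2.resize(b["image"][145:225,175:275],(800,600),interpolation=cv2.INTER_CUBIC)[:, :800]
B=cv2.resize(b["image"][145:220,180:270],(720,600),interpolation=cv2.INTER_CUBIC)
cv2.imwrite("pics/c1.png",B)
E
```

```text
[ 0.58499079 -0.10279483  0.148     ] [ 0.58063438 -0.10572066  0.148     ]
```

View pics/c0.png

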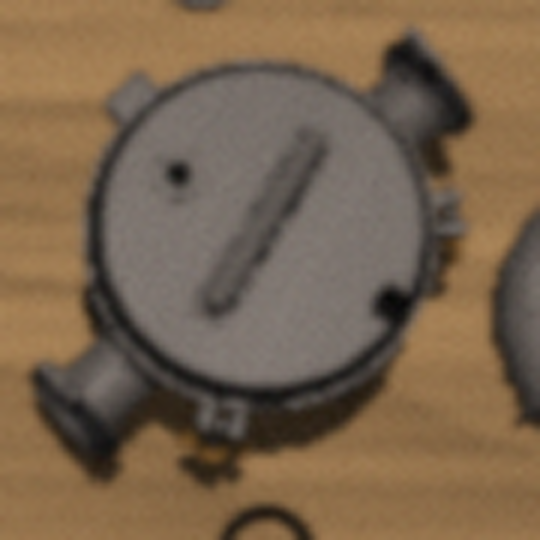

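View pics/c1.png

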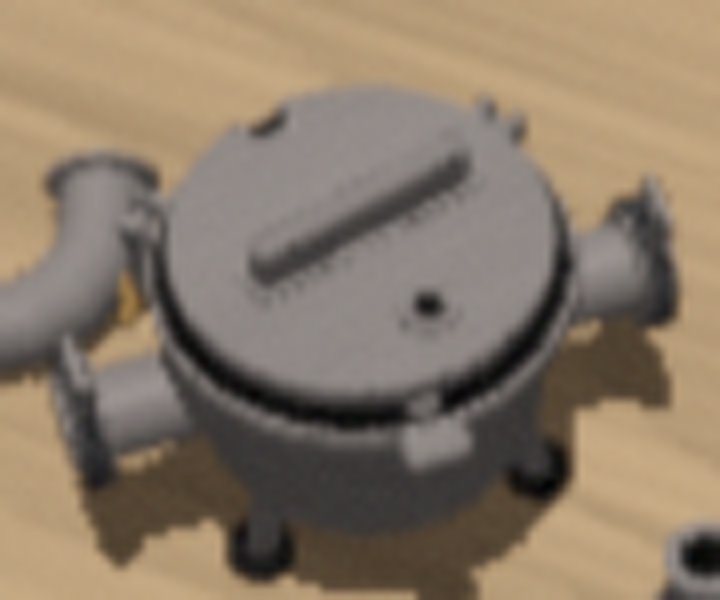

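```bash
python3 - <<'E'
from h import *; import pickle
a=pickle.load(open("top0.pkl","rb"));b=pickle.load(open("scene0.pkl","rb"))
A=lambda x,y,z:onz(a,260+x/6-.4,135+y/6-.4,z)
B=lambda x,y,z:onz(b,180+x/8-.4,145+y/8-.4,z)
for nm,F,P in (("top",A,dict(c=(263,228,.148),vent=(178,173,.151),notch=(395,303,.146),ear=(132,100,.13),r1=(312,135,.172),r2=(217,303,.172))),
 ("scene",B,dict(vent=(428,304,.151),notch=(268,125,.148),ear=(436,442,.13),pin=(426,405,.1375),r1=(458,158,.172),r2=(265,258,.172)))):
  R={k:F(*v) for k,v in P.items()}
  for k,v in R.items(): print(nm,k,np.round(v,4))
  c=.0
  m=(R["r1"]+R["r2"])/2; print("ribmid",m, "len",np.linalg.norm(R["r1"]-R["r2"]))
  d=lambda k,o:np.degrees(np.arctan2(*(R[k]-o)[[1,0]]))
  print({k:round(d(k,m),1) for k in R}, "rib dir",np.degrees(np.arctan2(*(R["r1"]-R["r2"])[[1,0]])), "notch-vent",np.degrees(np.arctan2(*(R["notch"]-R["vent"])[[1,0]])))
n1=A(425,80,.08);n2=A(75,415,.08);print(n1,n2,(n1+n2)/2)
E
```

```text
top c [ 0.5833 -0.104   0.148 ]
top vent [ 0.6079 -0.0641  0.151 ]
top notch [ 0.5497 -0.1656  0.146 ]
top ear [ 0.6463 -0.0427  0.13  ]
top r1 [ 0.623  -0.1243  0.172 ]
top r2 [ 0.5447 -0.0818  0.172 ]
ribmid [ 0.58382663 -0.10302111  0.172     ] len 0.08911159659281823
{'c': np.float64(-116.8), 'vent': np.float64(58.2), 'notch': np.float64(-118.6), 'ear': np.float64(44.0), 'r1': np.float64(-28.5), 'r2': np.float64(151.5)} rib dir -28.481271963660365 notch-vent -119.87111166178505
scene vent [ 0.6094 -0.0649  0.151 ]
scene notch [ 0.5533 -0.1602  0.148 ]
scene ear [ 0.6522 -0.0423  0.13  ]
scene pin [ 0.6432 -0.0504  0.1375]
scene r1 [ 0.556  -0.0765  0.172 ]
scene r2 [ 0.6286 -0.122   0.172 ]
ribmid [ 0.5922983  -0.09928179  0.172     ] len 0.08560601423538386
{'vent': np.float64(63.6), 'notch': np.float64(-122.6), 'ear': np.float64(43.6), 'pin': np.float64(43.9), 'r1': np.float64(147.9), 'r2': np.float64(-32.1)} rib dir 147.90895583101232 notch-vent -120.45303573133957
[ 0.669303   -0.18777202  0.08      ] [ 0.50063422 -0.01873024  0.08      ] [ 0.58496861 -0.10325113  0.08      ]
```

```bash
python3 - <<'E'
from h import *; from scipy.spatial.transform import Rotation as R
s=monitor.read_state();M=R.from_rotvec(s["orientation"]).as_matrix();print(M.round(3))
print("yaw y",np.degrees(np.arctan2(M[1,1],M[0,1])),"q1",np.degrees(s["q"][0]),"q6",np.degrees(s["q"][5]))
E
```

```text
[[-0.     0.271 -0.962]
 [ 0.001 -0.962 -0.271]
 [-1.    -0.001 -0.   ]]
yaw y -74.25697386229015 q1 -86.59266069517169 q6 -12.33558683200728
```

Request:
send_rows:
  steps: [1, 0.565, 0.47, 0.03, 0, 0, -0.77, 1, 0.565, 0.47, 0.03, 0, 0, -0.77, 1, 0.565, 0.47, 0.03, 0, 0, -0.77, 1, 0.565, 0.47, 0.03, 0, 0, -0.77, 1, 0.565, 0.47, 0.03, 0, 0, -0.77, 1, 0.565, 0.47, 0.03, 0, 0, -0.77, 1, 0.565, 0.47, 0.03, 0, 0, -0.77, 1, 0.565, 0.47, 0.03, 0, 0, -0.77, 1, 0.565, 0.47, 0.03, 0, 0, -0.77]
  grip_force: 10

```text
time: 1.0
eef_pos: [0.3746, -0.3417, 0.25]
orientation: [-2.163, 0.119, 2.164]
contact_force: [-0.0, -0.5, 0.1]
grip_width: 0.0181
```

Request:
send_rows:
  steps: [1, 0.565, 0.47, 0.0, 0, 0, -0.77, 1, 0.565, 0.47, 0.0, 0, 0, -0.77, 1, 0.565, 0.47, 0.0, 0, 0, -0.77, 1, 0.565, 0.47, 0.0, 0, 0, -0.77, 1, 0.565, 0.47, 0.0, 0, 0, -0.77, 1, 0.565, 0.47, 0.0, 0, 0, -0.77, 1, 0.565, 0.47, 0.0, 0, 0, -0.77, 1, 0.565, 0.47, 0.0, 0, 0, -0.77, 1, 0.565, 0.47, 0.0, 0, 0, -0.77]

```text
time: 1.9
eef_pos: [0.5996, -0.1555, 0.2498]
orientation: [-1.941, 0.493, 1.943]
contact_force: [0.3, -0.6, 1.1]
grip_width: 0.0005
```

```bash
python3 - <<'E'
from h import *; from scipy.spatial.transform import Rotation as R
import pickle
s=monitor.read_state();M=R.from_rotvec(s["orientation"]).as_matrix()
print("yaw y",np.degrees(np.arctan2(M[1,1],M[0,1])),s["eef_pos"],s["contact_force"],s["grip_width"],np.degrees(s["q"]),s["time"])
c=read_camera("wrist");cv2.imwrite("pics/w1.png",c["image"]);pickle.dump(c,open("w1.pkl","wb"));print(c["T"][:3,3],c["T"][:3,2])
E
```

```text
yaw y -118.55397360233066 [ 0.59963408 -0.15547927  0.24978013] [ 0.25845955 -0.55253473  1.06557642] 0.0005414423890206259 [-2.54956268e+01  2.86127760e+01  6.11837265e+01  6.17261706e-02
  9.02513183e+01  9.30585655e+01] 1.9
[ 0.66119013 -0.18752999  0.39653162] [-0.23693979  0.12967244 -0.96283155]
```

View pics/w1.png

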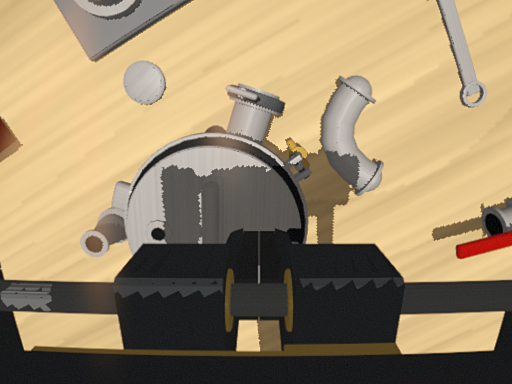

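Request:
send_rows:
  steps: [1, 0, 0, -0.06, 0, 0, 0, 1, 0, 0, -0.12, 0, 0, 0, 1, 0, 0, -0.17, 0, 0, 0, 1, 0, 0, -0.21, 0, 0, 0, 1, 0, 0, -0.235, 0, 0, 0, 1, 0, 0, -0.235, 0, 0, 0]

```text
time: 2.55
eef_pos: [0.5986, -0.1564, 0.1552]
orientation: [-1.938, 0.494, 1.943]
contact_force: [0.1, -0.3, -0.3]
grip_width: 0.0001
```

Request:
send_rows:
  steps: [1, 0.002, 0.0044, 0, 0, 0, 0, 1, 0.004, 0.0088, 0, 0, 0, 0, 1, 0.006, 0.0132, 0, 0, 0, 0, 1, 0.008, 0.0176, 0, 0, 0, 0, 1, 0.0095, 0.0176, 0, 0, 0, 0, 1, 0.0095, 0.0176, 0, 0, 0, 0]

```text
time: 3.15
eef_pos: [0.6025, -0.1493, 0.1553]
orientation: [-1.939, 0.494, 1.943]
contact_force: [0.2, -0.5, -1.0]
grip_width: 0.0006
```

```bash
cat > arc.py <<'E'
import sys
from h import *; from scipy.spatial.transform import Rotation as R
def yaw(s): M=R.from_rotvec(s["orientation"]).as_matrix(); return np.degrees(np.arctan2(M[1,1],M[0,1]))
def plan(t0,t1,d0,d1,n,z=.156,hold=0,C=np.array([.585,-.103]),r=.038,off=-90):
    s=monitor.read_state();p=s["eef_pos"];y=yaw(s);out=[]
    for k in list(range(1,n+1))+[n]*hold:
        t=t0+(t1-t0)*k/n;d=d0+(d1-d0)*k/n;a=np.radians(t)
        q=C+r*np.array([np.cos(a),np.sin(a)])-d*np.array([-np.sin(a),np.cos(a)])
        w=(t+off-y+180)%360-180
        out+= [1]+[round(float(v),3) for v in ((q[0]-p[0])/.4,(q[1]-p[1])/.4,(z-p[2])/.4,0,0,np.radians(w)/.5)]
    print("yaw",y,"rib-frame t",y-off);print(out)
if __name__=="__main__": plan(*[float(x) for x in sys.argv[1:5]],int(sys.argv[5]),hold=int(sys.argv[6]) if len(sys.argv)>6 else 0)
E
python3 arc.py -28.5 -12 .030 .0235 8 1
```

```text
yaw -118.65666500090032 rib-frame t -28.65666500090032
[1, 0.009, 0.008, 0.002, 0.0, 0.0, 0.077, 1, 0.014, 0.012, 0.002, 0.0, 0.0, 0.149, 1, 0.018, 0.016, 0.002, 0.0, 0.0, 0.221, 1, 0.022, 0.02, 0.002, 0.0, 0.0, 0.293, 1, 0.026, 0.024, 0.002, 0.0, 0.0, 0.365, 1, 0.03, 0.029, 0.002, 0.0, 0.0, 0.437, 1, 0.034, 0.034, 0.002, 0.0, 0.0, 0.509, 1, 0.037, 0.038, 0.002, 0.0, 0.0, 0.581, 1, 0.037, 0.038, 0.002, 0.0, 0.0, 0.581]
```

Request:
send_rows:
  steps: [1, 0.009, 0.008, 0.002, 0.0, 0.0, 0.077, 1, 0.014, 0.012, 0.002, 0.0, 0.0, 0.149, 1, 0.018, 0.016, 0.002, 0.0, 0.0, 0.221, 1, 0.022, 0.02, 0.002, 0.0, 0.0, 0.293, 1, 0.026, 0.024, 0.002, 0.0, 0.0, 0.365, 1, 0.03, 0.029, 0.002, 0.0, 0.0, 0.437, 1, 0.034, 0.034, 0.002, 0.0, 0.0, 0.509, 1, 0.037, 0.038, 0.002, 0.0, 0.0, 0.581, 1, 0.037, 0.038, 0.002, 0.0, 0.0, 0.581]

```text
time: 4.05
eef_pos: [0.6176, -0.1344, 0.1562]
orientation: [-2.109, 0.221, 2.112]
contact_force: [0.6, -1.3, -0.7]
grip_width: 0.0007
```

```bash
python3 arc.py -12 13 .0235 .0235 9 0
```

```text
yaw -101.99778209782329 rib-frame t -11.99778209782329
[1, 0.003, 0.005, -0.0, 0.0, 0.0, 0.097, 1, 0.006, 0.009, -0.0, 0.0, 0.0, 0.194, 1, 0.01, 0.014, -0.0, 0.0, 0.0, 0.291, 1, 0.013, 0.018, -0.0, 0.0, 0.0, 0.388, 1, 0.015, 0.023, -0.0, 0.0, 0.0, 0.485, 1, 0.018, 0.028, -0.0, 0.0, 0.0, 0.582, 1, 0.02, 0.033, -0.0, 0.0, 0.0, 0.679, 1, 0.023, 0.037, -0.0, 0.0, 0.0, 0.776, 1, 0.024, 0.043, -0.0, 0.0, 0.0, 0.873]
```

Request:
send_rows:
  steps: [1, 0.003, 0.005, 0, 0, 0, 0.097, 1, 0.006, 0.009, 0, 0, 0, 0.194, 1, 0.01, 0.014, 0, 0, 0, 0.291, 1, 0.013, 0.018, 0, 0, 0, 0.388, 1, 0.015, 0.023, 0, 0, 0, 0.485, 1, 0.018, 0.028, 0, 0, 0, 0.582, 1, 0.02, 0.033, 0, 0, 0, 0.679, 1, 0.023, 0.037, 0, 0, 0, 0.776, 1, 0.024, 0.043, 0, 0, 0, 0.873]

```text
time: 4.95
eef_pos: [0.6273, -0.1176, 0.1563]
orientation: [2.099, 0.24, -2.102]
contact_force: [2.6, -2.6, 0.5]
grip_width: 0.0009
```

```bash
python3 arc.py 13 39 .0235 .0235 9 0; python3 - <<'E'
from h import *
c=read_camera("wrist");cv2.imwrite("pics/w2.png",c["image"])
E
```

```text
yaw -76.95831304831246 rib-frame t 13.041686951687538
[1, 0.002, 0.006, -0.001, 0.0, 0.0, 0.099, 1, 0.003, 0.012, -0.001, 0.0, 0.0, 0.2, 1, 0.004, 0.017, -0.001, 0.0, 0.0, 0.301, 1, 0.005, 0.023, -0.001, 0.0, 0.0, 0.402, 1, 0.006, 0.028, -0.001, 0.0, 0.0, 0.503, 1, 0.006, 0.034, -0.001, 0.0, 0.0, 0.604, 1, 0.006, 0.04, -0.001, 0.0, 0.0, 0.704, 1, 0.006, 0.045, -0.001, 0.0, 0.0, 0.805, 1, 0.005, 0.051, -0.001, 0.0, 0.0, 0.906]
```

View pics/w2.png

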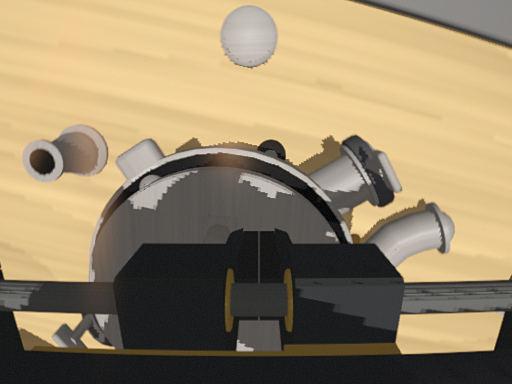

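The wrist view shows the ear at (140,160) with the pin visible behind the rim. The rib is hidden behind the finger, and a contact force of about 3.5 N shows that it is being pushed. I'll continue.

Request:
send_rows:
  steps: [1, 0.002, 0.006, 0, 0, 0, 0.099, 1, 0.003, 0.012, 0, 0, 0, 0.2, 1, 0.004, 0.017, 0, 0, 0, 0.301, 1, 0.005, 0.023, 0, 0, 0, 0.402, 1, 0.006, 0.028, 0, 0, 0, 0.503, 1, 0.006, 0.034, 0, 0, 0, 0.604, 1, 0.006, 0.04, 0, 0, 0, 0.704, 1, 0.006, 0.045, 0, 0, 0, 0.805, 1, 0.005, 0.051, 0, 0, 0, 0.906]

```text
time: 5.9
eef_pos: [0.6293, -0.0972, 0.1563]
orientation: [1.825, 0.648, -1.827]
contact_force: [-0.3, -1.8, -0.5]
grip_width: 0.0
```

```bash
python3 arc.py 39 65 .0235 .0235 9 0
```

```text
yaw -50.85148895986868 rib-frame t 39.14851104013132
[1, -0.001, 0.005, -0.001, 0.0, 0.0, 0.096, 1, -0.002, 0.011, -0.001, 0.0, 0.0, 0.196, 1, -0.003, 0.016, -0.001, 0.0, 0.0, 0.297, 1, -0.005, 0.022, -0.001, 0.0, 0.0, 0.398, 1, -0.007, 0.027, -0.001, 0.0, 0.0, 0.499, 1, -0.009, 0.032, -0.001, 0.0, 0.0, 0.6, 1, -0.012, 0.037, -0.001, 0.0, 0.0, 0.701, 1, -0.014, 0.042, -0.001, 0.0, 0.0, 0.802, 1, -0.017, 0.047, -0.001, 0.0, 0.0, 0.902]
```

Request:
send_rows:
  steps: [1, -0.001, 0.005, 0, 0, 0, 0.096, 1, -0.002, 0.011, 0, 0, 0, 0.196, 1, -0.003, 0.016, 0, 0, 0, 0.297, 1, -0.005, 0.022, 0, 0, 0, 0.398, 1, -0.007, 0.027, 0, 0, 0, 0.499, 1, -0.009, 0.032, 0, 0, 0, 0.6, 1, -0.012, 0.037, 0, 0, 0, 0.701, 1, -0.014, 0.042, 0, 0, 0, 0.802, 1, -0.017, 0.047, 0, 0, 0, 0.902]

```text
time: 6.8
eef_pos: [0.6226, -0.0787, 0.1564]
orientation: [1.522, 0.968, -1.523]
contact_force: [1.1, -2.6, -0.1]
grip_width: 0.0007
```

```bash
python3 arc.py 65 91 .0235 .0235 9 0
```

```text
yaw -25.007039091127833 rib-frame t 64.99296090887216
[1, -0.004, 0.005, -0.001, 0.0, 0.0, 0.101, 1, -0.007, 0.01, -0.001, 0.0, 0.0, 0.202, 1, -0.011, 0.014, -0.001, 0.0, 0.0, 0.303, 1, -0.015, 0.018, -0.001, 0.0, 0.0, 0.404, 1, -0.019, 0.022, -0.001, 0.0, 0.0, 0.504, 1, -0.023, 0.026, -0.001, 0.0, 0.0, 0.605, 1, -0.027, 0.029, -0.001, 0.0, 0.0, 0.706, 1, -0.032, 0.032, -0.001, 0.0, 0.0, 0.807, 1, -0.037, 0.035, -0.001, 0.0, 0.0, 0.908]
```

Request:
send_rows:
  steps: [1, -0.004, 0.005, 0, 0, 0, 0.101, 1, -0.007, 0.01, 0, 0, 0, 0.202, 1, -0.011, 0.014, 0, 0, 0, 0.303, 1, -0.015, 0.018, 0, 0, 0, 0.404, 1, -0.019, 0.022, 0, 0, 0, 0.504, 1, -0.023, 0.026, 0, 0, 0, 0.605, 1, -0.027, 0.029, 0, 0, 0, 0.706, 1, -0.032, 0.032, 0, 0, 0, 0.807, 1, -0.037, 0.035, 0, 0, 0, 0.908]

```text
time: 7.7
eef_pos: [0.608, -0.0649, 0.1566]
orientation: [1.196, 1.214, -1.196]
contact_force: [2.0, -1.8, -0.5]
grip_width: 0.0003
```

```bash
python3 arc.py 91 116 .0235 .0235 9 0
```

```text
yaw 1.0127843540412071 rib-frame t 91.0127843540412
[1, -0.005, 0.003, -0.001, 0.0, 0.0, 0.097, 1, -0.01, 0.006, -0.001, 0.0, 0.0, 0.193, 1, -0.015, 0.008, -0.001, 0.0, 0.0, 0.29, 1, -0.02, 0.01, -0.001, 0.0, 0.0, 0.387, 1, -0.025, 0.012, -0.001, 0.0, 0.0, 0.484, 1, -0.03, 0.013, -0.001, 0.0, 0.0, 0.581, 1, -0.036, 0.014, -0.001, 0.0, 0.0, 0.678, 1, -0.041, 0.015, -0.001, 0.0, 0.0, 0.775, 1, -0.046, 0.016, -0.001, 0.0, 0.0, 0.872]
```

Request:
send_rows:
  steps: [1, -0.005, 0.003, 0, 0, 0, 0.097, 1, -0.01, 0.006, 0, 0, 0, 0.193, 1, -0.015, 0.008, 0, 0, 0, 0.29, 1, -0.02, 0.01, 0, 0, 0, 0.387, 1, -0.025, 0.012, 0, 0, 0, 0.484, 1, -0.03, 0.013, 0, 0, 0, 0.581, 1, -0.036, 0.014, 0, 0, 0, 0.678, 1, -0.041, 0.015, 0, 0, 0, 0.775, 1, -0.046, 0.016, 0, 0, 0, 0.872]

```text
time: 8.6
eef_pos: [0.5899, -0.0586, 0.1568]
orientation: [0.869, 1.386, -0.867]
contact_force: [2.6, -0.2, 0.3]
grip_width: 0.0005
```

```bash
python3 arc.py 116 127 .0235 .0235 6 1;python3 - <<'E'
from h import *; import pickle
L=[]
for n in ("top","scene"):
    c=read_camera(n);pickle.dump(c,open(n+"2.pkl","wb"));u,v=proj(c,(.585,-.103,.148)).astype(int);print(n,u,v)
    L.append(cv2.resize(c["image"][v-40:v+40,u-40:u+40],(400,400),interpolation=cv2.INTER_CUBIC))
cv2.imwrite("pics/t2.png",np.hstack(L))
E
```

```text
yaw 26.00202031530727 rib-frame t 116.00202031530728
[1, -0.005, 0.0, -0.002, 0.0, 0.0, 0.064, 1, -0.008, 0.001, -0.002, 0.0, 0.0, 0.128, 1, -0.012, 0.001, -0.002, 0.0, 0.0, 0.192, 1, -0.015, 0.001, -0.002, 0.0, 0.0, 0.256, 1, -0.019, 0.0, -0.002, 0.0, 0.0, 0.32, 1, -0.023, 0.0, -0.002, 0.0, 0.0, 0.384, 1, -0.023, 0.0, -0.002, 0.0, 0.0, 0.384]
top 303 171
scene 225 173
```

View pics/t2.png

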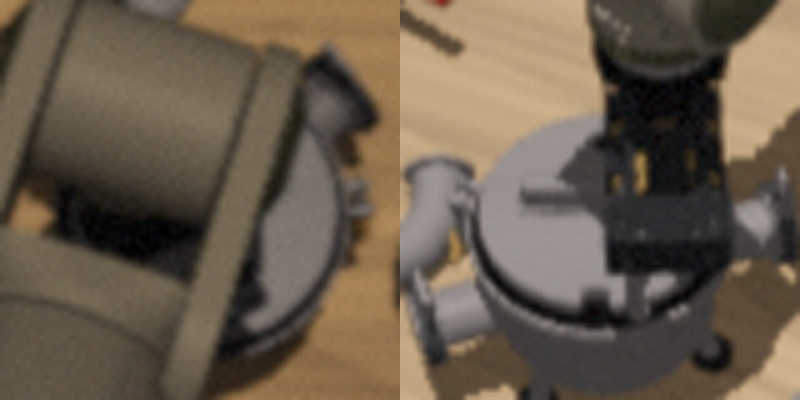

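```bash
python3 - <<'E'
from h import *; import pickle
c=pickle.load(open("scene2.pkl","rb"))
p=onz(c,185+196/5-.4,133+303/5-.4,.144);print(p,np.degrees(np.arctan2(p[1]+.103,p[0]-.585)))
for a in (20,26,44): print(a,proj(c,(.585+.075*np.cos(np.radians(a)),-.103+.075*np.sin(np.radians(a)),.148)))
E
```

```text
[ 0.65144128 -0.07593726  0.144     ] 22.16195642799727
20 [222.71704307 193.28301678]
26 [225.3754994 193.3165986]
44 [233.20431264 192.06633124]
```

Request:
send_rows:
  steps: [1, -0.005, 0, 0, 0, 0, 0.064, 1, -0.008, 0.001, 0, 0, 0, 0.128, 1, -0.012, 0.001, 0, 0, 0, 0.192, 1, -0.015, 0.001, 0, 0, 0, 0.256, 1, -0.019, 0, 0, 0, 0, 0.32, 1, -0.023, 0, 0, 0, 0, 0.384, 1, -0.023, 0, 0, 0, 0, 0.384]

```text
time: 9.4
eef_pos: [0.5805, -0.0585, 0.1569]
orientation: [0.725, 1.443, -0.722]
contact_force: [1.3, 0.2, 0.6]
grip_width: 0.0001
```

```bash
python3 arc.py 127 132 .0235 .0235 4 1;python3 - <<'E'
from h import *; import pickle
L=[]
c=read_camera("scene");pickle.dump(c,open("scene3.pkl","wb"));L.append(cv2.resize(c["image"][160:210,200:265],(780,600),interpolation=cv2.INTER_CUBIC))
cv2.imwrite("pics/s3.png",L[0])
E
```

```text
yaw 36.829338141100855 rib-frame t 126.82933814110086
[1, -0.001, -0.0, -0.002, 0.0, 0.0, 0.05, 1, -0.004, -0.001, -0.002, 0.0, 0.0, 0.093, 1, -0.006, -0.001, -0.002, 0.0, 0.0, 0.137, 1, -0.009, -0.001, -0.002, 0.0, 0.0, 0.18, 1, -0.009, -0.001, -0.002, 0.0, 0.0, 0.18]
```

View pics/s3.png

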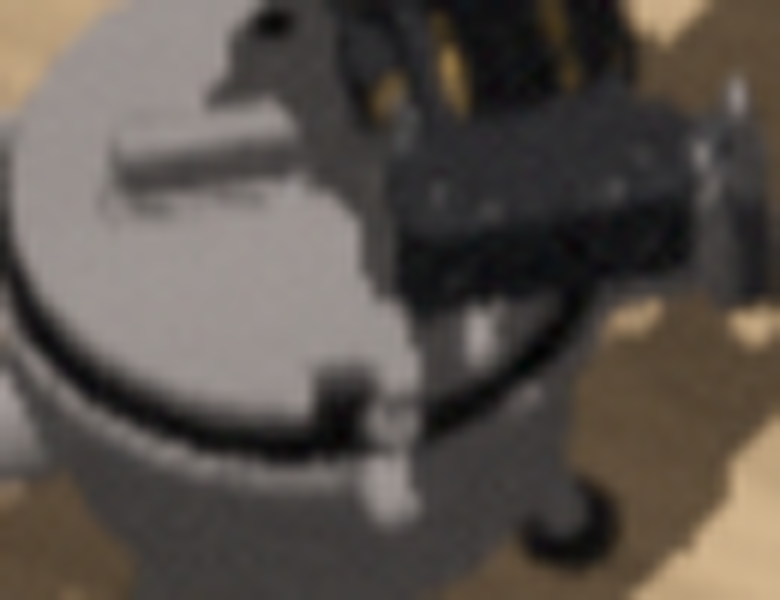

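```bash
python3 arc.py 127 136 .0235 .0235 6 2
```

```text
yaw 36.80411667742455 rib-frame t 126.80411667742456
[1, -0.002, -0.001, -0.002, 0.0, 0.0, 0.059, 1, -0.005, -0.001, -0.002, 0.0, 0.0, 0.112, 1, -0.008, -0.001, -0.002, 0.0, 0.0, 0.164, 1, -0.01, -0.002, -0.002, 0.0, 0.0, 0.216, 1, -0.013, -0.003, -0.002, 0.0, 0.0, 0.269, 1, -0.016, -0.003, -0.002, 0.0, 0.0, 0.321, 1, -0.016, -0.003, -0.002, 0.0, 0.0, 0.321, 1, -0.016, -0.003, -0.002, 0.0, 0.0, 0.321]
```

Request:
send_rows:
  steps: [1, -0.002, -0.001, 0, 0, 0, 0.059, 1, -0.005, -0.001, 0, 0, 0, 0.112, 1, -0.008, -0.001, 0, 0, 0, 0.164, 1, -0.01, -0.002, 0, 0, 0, 0.216, 1, -0.013, -0.003, 0, 0, 0, 0.269, 1, -0.016, -0.003, 0, 0, 0, 0.321, 1, -0.016, -0.003, 0, 0, 0, 0.321, 1, -0.016, -0.003, 0, 0, 0, 0.321]

```text
time: 10.25
eef_pos: [0.5739, -0.0597, 0.1568]
orientation: [0.602, 1.483, -0.599]
contact_force: [0.1, 1.6, 0.3]
grip_width: 0.0006
```

```bash
python3 - <<'E'
from h import *; import pickle
from arc import yaw
s=monitor.read_state();print(yaw(s),s["eef_pos"],s["contact_force"])
c=read_camera("scene");pickle.dump(c,open("scene4.pkl","wb"))
cv2.imwrite("pics/s4.png",cv2.resize(c["image"][175:210,210:256],(788,600),interpolation=cv2.INTER_CUBIC))
E
```

```text
45.98312996708058 [ 0.57393776 -0.0597082   0.15681644] [0.06665184 1.62170973 0.34719387]
```

View pics/s4.png

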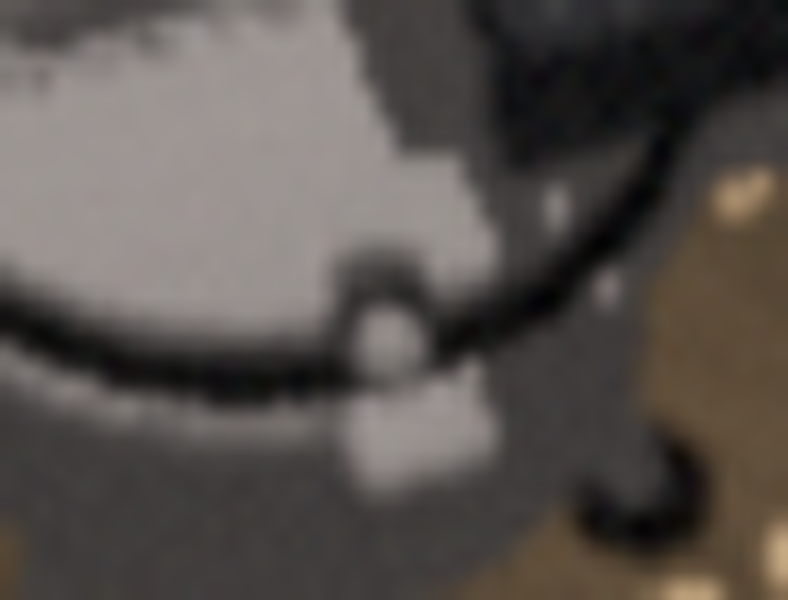

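```bash
python3 - <<'E'
from h import *; import pickle
c=pickle.load(open("scene4.pkl","rb"))
f=lambda r,a,z,w=0:((proj(c,(.585+r*np.cos(np.radians(a))-w*np.sin(np.radians(a)),-.103+r*np.sin(np.radians(a))+w*np.cos(np.radians(a)),z))-[210,175]+.4)*17.13).round(0)
for a in (38,40,42,44,46):print(a,"pin top",f(.072,a,.1375),"notch L,R rim",f(.0745,a,.148,-.00875),f(.0745,a,.148,.00875),"inner L,R",f(.062,a,.148,-.00875),f(.062,a,.148,.00875))
print(monitor.read_state()["time"])
E
```

```text
38 pin top [359. 331.] notch L,R rim [310. 318.] [409. 298.] inner L,R [295. 261.] [393. 241.]
40 pin top [373. 328.] notch L,R rim [326. 316.] [424. 293.] inner L,R [307. 260.] [405. 237.]
42 pin top [386. 325.] notch L,R rim [341. 314.] [437. 288.] inner L,R [320. 258.] [416. 233.]
44 pin top [400. 321.] notch L,R rim [355. 311.] [451. 283.] inner L,R [332. 256.] [427. 228.]
46 pin top [414. 317.] notch L,R rim [370. 308.] [465. 277.] inner L,R [344. 254.] [438. 223.]
10.3
```

Request:
send_rows:
  steps: [1, 0.012, 0.012, 0, 0, 0, 0, 1, 0.024, 0.024, 0.005, 0, 0, 0, 1, 0.024, 0.024, 0.06, 0, 0, 0, 1, 0.024, 0.024, 0.1, 0, 0, 0, 1, 0.024, 0.024, 0.1, 0, 0, 0, 1, 0.026, -0.04, 0.1, 0, 0, 0, 1, 0.028, -0.108, 0.1, 0, 0, 0, 1, 0.028, -0.108, 0.08, 0, 0, 0, 1, 0.028, -0.108, 0.06, 0, 0, 0, 1, 0.028, -0.108, 0.055, 0, 0, 0]

```text
time: 11.3
eef_pos: [0.5846, -0.1019, 0.177]
orientation: [0.602, 1.486, -0.599]
contact_force: [-0.2, -0.9, 0.1]
grip_width: 0.0004
```

Request:
send_rows:
  steps: [1, 0, 0, 0, 0, 0, 0, 1, 0, 0, -0.005, 0, 0, 0, 1, 0, 0, -0.01, 0, 0, 0, 1, 0, 0, -0.014, 0, 0, 0]

```text
time: 11.7
eef_pos: [0.5847, -0.1015, 0.1717]
orientation: [0.602, 1.486, -0.598]
contact_force: [-1.4, 1.6, 5.4]
grip_width: 0.0003
```

Request:
send_rows:
  steps: [1, 0, 0, -0.002, 0, 0, 0, 1, 0, 0, -0.003, 0, 0, 0, 1, 0, 0, -0.004, 0, 0, 0]

```text
time: 12.0
eef_pos: [0.5847, -0.1015, 0.1705]
orientation: [0.602, 1.485, -0.598]
contact_force: [-1.5, 1.1, 4.4]
grip_width: 0.0002
```

It is descending at about 5 N, so I'll carry on.

Request:
send_rows:
  steps: [1, 0, 0, -0.003, 0, 0, 0, 1, 0, 0, -0.005, 0, 0, 0, 1, 0, 0, -0.008, 0, 0, 0]

```text
time: 12.3
eef_pos: [0.5847, -0.1015, 0.1673]
orientation: [0.602, 1.485, -0.598]
contact_force: [-2.4, -0.0, 4.9]
grip_width: 0.0004
```

Request:
send_rows:
  steps: [1, 0, 0, -0.002, 0, 0, 0, 1, 0, 0, -0.004, 0, 0, 0]

```text
time: 12.5
eef_pos: [0.5847, -0.1015, 0.1656]
orientation: [0.602, 1.485, -0.598]
contact_force: [-2.7, 0.9, 5.7]
grip_width: 0.0004
```

Request:
send_rows:
  steps: [1, 0, 0, -0.002, 0, 0, 0, 1, 0, 0, -0.003, 0, 0, 0]

```text
time: 12.7
eef_pos: [0.5847, -0.1015, 0.1644]
orientation: [0.602, 1.485, -0.598]
contact_force: [-2.7, 1.6, 8.9]
grip_width: 0.0004
```

Request:
send_rows:
  steps: [1, 0, 0, -0.001, 0, 0, 0, 1, 0, 0, -0.002, 0, 0, 0]

```text
time: 12.9
eef_pos: [0.5848, -0.1015, 0.1643]
orientation: [0.602, 1.485, -0.598]
contact_force: [-5.1, 1.9, 12.5]
grip_width: 0.0007
```

Request:
send_rows:
  steps: [1, 0, 0, -0.002, 0, 0, 0, 1, 0, 0, -0.002, 0, 0, 0]

```text
time: 13.1
eef_pos: [0.5848, -0.1015, 0.1643]
orientation: [0.601, 1.484, -0.598]
contact_force: [-4.0, 1.2, 10.0]
grip_width: 0.0006
```

Request:
send_rows:
  steps: [1, 0, 0, 0.03, 0, 0, 0, 1, 0, 0, 0.1, 0, 0, 0, 1, 0, 0, 0.2, 0, 0, 0, 1, -0.1, -0.1, 0.25, 0, 0, 0, 1, -0.2, -0.2, 0.25, 0, 0, 0, 1, -0.3, -0.3, 0.25, 0, 0, 0, 1, -0.35, -0.4, 0.25, 0, 0, 0, 1, -0.35, -0.5, 0.25, 0, 0, 0, 1, -0.35, -0.5, 0.25, 0, 0, 0, 1, -0.35, -0.5, 0.25, 0, 0, 0]

```text
time: 14.1
eef_pos: [0.4444, -0.3026, 0.2641]
orientation: [0.603, 1.484, -0.6]
contact_force: [0.1, 0.3, 0.4]
grip_width: 0.0008
```

```bash
python3 - <<'E'
from h import *
s=monitor.read_state();print(s["time"],s["eef_pos"],s["contact_force"],abs(s["qvel"]).max())
L=[]
for n in ("top","scene"):
    c=read_camera(n);u,v=proj(c,(.585,-.103,.148)).astype(int)
    L.append(cv2.resize(c["image"][v-45:v+45,u-45:u+45],(400,400),interpolation=cv2.INTER_CUBIC))
cv2.imwrite("pics/f.png",np.hstack(L))
E
```

```text
14.1 [ 0.44442121 -0.3026167   0.26405626] [0.10854054 0.29372309 0.35879904] 0.048587270786406254
```

View pics/f.png

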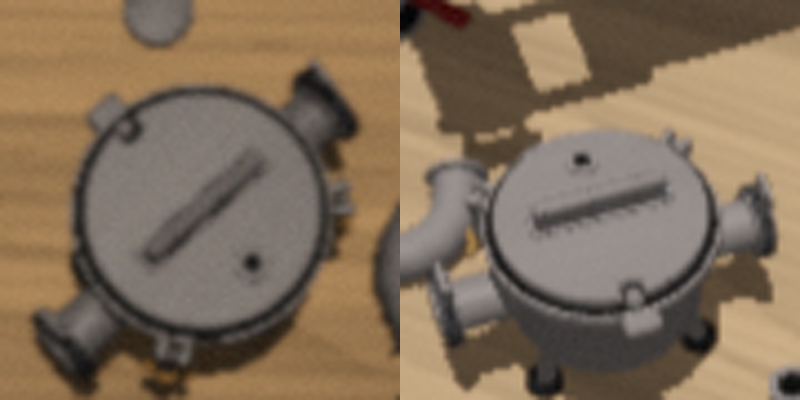

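The lid is seated. The pin stands in the notch at about (130,127) in the top crop and (633,290) in the scene crop, and the gap under the rim has closed.

```bash
python3 -c "
from rig import ticket; print(ticket.close_job())"
```

```text
the job is handed in; nothing more can be done
None
```

I turned the lid about 164° counter-clockwise by pushing one end of its rib on the notch-side face with the closed fingertips. I then pressed it straight down on the rib's top, backed off and handed the job in at about 14 s.

- **Press:** the fingertips went from first contact at about 0.172 m down to 0.1643 m, close to the full 8 mm. The downward force was about 5 N while the lid moved. It then stopped solid, and the force peaked at about 12.5 N.
- **Last pictures:** both the top and scene views show the pin in the notch and the gap under the rim closed. The arm is clear, with the wrist force back to about 0.5 N.
- **Fittings:** nothing suggests the fittings moved; the arm stayed over the lid or well above them. I didn't measure their positions at the end.
- **Disagreement:** while pushing, the notch angle from the camera was about 3–4° behind the one from the tool. I went by the picture of notch and pin for the last few degrees, which put them within about 2° of each other. The lid then slid down over the pin without catching.

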